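# Draw the bottom spacer from the orange magazine

## Robot

A 6-joint arm with a two-finger parallel gripper is mounted at the origin on the work surface. World frame = base frame: x ahead of the robot, y to its left, z up, the work surface at z = 0. Lengths are in mm, angles in rad, forces in N, time in s.
With the tool pointing down it reaches from about 350 to 875 mm from the base axis. Payload 4.2 kg.
Tool frame: the origin (TCP) lies at the very end of the fingers, on their centre line; the grasp point (between the pads) lies 19 mm behind it; z points along the fingers, y is the line along which they close (so a half turn about z gives the same grasp; the last joint's range is limited). The gripper opens to 85 mm and grips with 20 to 120 N. Pads are 22 mm wide; open, the fingers measure 114 mm over their backs; the gripper's body (76 mm by 85 mm) begins 54 mm behind the grasp point. The pads swing forward as they close: fully open they stand 13 mm farther back than shut.
Start: joints at [1.604, 0.385, 0.008, 0, -1.194, -0.259], TCP at [139.897, 609.121, 231.312] pointing down, gripper open.
Joint ranges: [-3.14, 3.14], [-1.21, 2.06], [-1.07, 1.41], [-3.16, 2.05], [-2.99, -0.16], [-3.1, 3.1]. Speed limits (rad/s): [2.79, 2.79, 3.14, 3.14, 3.14, 3.14].

## Interface

Orientations are given as a unit quaternion [x, y, z, w].
In Python, from bench import arm gives the robot as it stands. The module is installed in compiled form; this text tells all that it offers.
- The arm moves only by the tool drive_tool, never from a script. Its argument "targets" is a list of rows, each a list of 5 numbers: the closure, from -1 (fully open) to 1 (shut), then the shift along the tool's x, y, z in mm, then the turn about the tool's z in degrees. In form: [[grip, tx, ty, tz, roll], ...]. A call has 1 to 12 rows; each row is the pose to reach, as a shift and turn from the pose commanded when the call began, along the tool's axes at that moment; what a row does not reach only later rows make up. A row lasts 1/10 s, in which the tool goes at most 50 mm and 8.59 degrees, less where a joint would pass 70% of its speed; a pose out of reach is approached as far as the arm can. A call with a gripper value outside its range is refused whole. The fingers move at their own pace and stop on an object; the grip force is fixed at half the most. Time passes only in rows, so rows that repeat a pose let the fingers close. It gives the time, the measured TCP pose, the force, the opening and the grip force at its end, in the units of the state.
- arm.read_state(): the state, without advancing time (a new reading comes with each control period).
- arm.get_image(name): name is "side" or "top"; returns the picture (384x512x3 uint8, blue, green, red); there is no depth.
- arm.camera_params(name): a dict with "fov_y" (degrees; the focal length in pixels is half the picture's height over the tangent of half this angle, whatever the lens; pixels are square), "cx", "cy" (the principal point, pixels), "rvec" (rotation vector, rad) and "tvec" (3), from world to camera coordinates, as OpenCV has them. Camera axes: x right, y down, z forward; pixel columns grow to the right and rows downward; lengths in mm; the calibration is good to about 2 mm. A picture is of the moment at which its call begins. camera_params takes no time and is no camera call.
- arm.job_done(): hands the job in; it is judged then, once.
The state is a dict: "clock": time; "joints": joint angles; "joint_vel": joint speeds; "joint_efforts": joint torques, N m; "position": TCP position; "ee_rot": TCP orientation; "contact_force": force on the tool from outside, world axes, zero at the start; "wrist_torque": the same for the moment, N m; "gripper_width": finger opening in mm; "grasp_force": force on a finger pad.
Only numpy, scipy, OpenCV 4.12 (cv2) and the standard library are available. Lean on these libraries where they do the work, as an engineer would, in place of code of your own. Each camera call takes 0.05 s, during which the arm holds its last target. There are 200 camera calls.

## Task

Take one orange spacer for the glue-up: slide the bottom one, whose end already sticks out of the mouth, straight out of the orange magazine so that the spacers above drop down one place, and lay it flat in the middle of the yellow taped patch on the striped panel, lengthwise along the patch. Leave the blue spacers alone.

Things in the scene. Friction and masses are not known exactly. Their poses are not given: they have to be found in the camera images.
- orange_bottom_centre (a point): Centre of the lowest of 4 stacked orange plastic spacers, each 110 (x) by 34 (y) by 12 mm thick (z up), 50 g; starts 30 mm above the bench. +x points out of the magazine's mouth, roughly away from the robot: slide it that way, level; clear after 80 mm. Its +x end sticks 38 to 44 mm out of the magazine, with free air above and below: pinch it there across its width from above.
- orange_top_centre (a point): Centre of the top one of the 4 orange spacers (same size and axes), at the middle of their plywood magazine: fixed, 122 by 45 mm, 74 mm high, floor 24 mm above the bench, open on top. Its 16 mm high mouth lets one spacer pass; a clear front above holds the rest back. Starts 66 mm above the bench, drops to 54 mm when the bottom one is out.
- patch (a point): Centre of the yellow taped patch, 150 (x, its length) by 80 mm (y), on the top face of a fixed striped veneer panel 220 by 140 by 18 mm; z up; the point is on the top face, 18 mm above the bench. Magazines on the way to it reach 74 mm above the bench.
- blue_bottom_centre (a point): Centre of the lowest blue spacer (same size, axes and height) in an identical magazine with blue spacers, 160 to 250 mm to the left or right of the orange one. To be left alone.
Mind the look-alikes: they are no part of the job. Leave any pink look-alike of the part that bears orange_top_centre alone.

How it is judged (in metres and radians):
On the way:
1. the bottom orange spacer is out of the magazine and those above it have dropped one place (height (world z) of orange_top_centre between 0.05 and 0.058 m and distance of orange_top_centre from where it was at the start of the episode below 0.025 m and angle between orange_top_centre's own z axis and vertical below 0.1 rad and horizontal distance between orange_bottom_centre and orange_top_centre above 0.105 m), for 0.1 s.
At the end, for the whole second after the job is handed in: Orange spacer released flat on the patch, centre within 25 mm along and 20 mm across of the patch centre, length within 15 degrees of the patch length; the other three orange ones in their magazine one place lower (top one moved under 25 mm); blue bottom one moved under 20 mm (height (world z) of orange_top_centre between 0.05 and 0.058 m and distance of orange_top_centre from where it was at the start of the episode below 0.025 m and angle between each of orange_top_centre, orange_bottom_centre's own z axis and vertical below 0.1 rad and x of orange_bottom_centre in the frame of patch between -0.025 and 0.025 m and y of orange_bottom_centre in the frame of patch between -0.02 and 0.02 m and z of orange_bottom_centre in the frame of patch between 0.002 and 0.011 m and angle between the x axis of orange_bottom_centre and the x axis of patch, either way round below 0.26 rad and linear speed of orange_bottom below 0.02 m/s and distance of blue_bottom_centre from where it was at the start of the episode below 0.02 m); the robot touches nothing.
It fails at once if the blue bottom spacer is moved more than 20 mm (distance of blue_bottom_centre from where it was at the start of the episode above 0.02 m).
It fails at once if the top orange spacer is lifted out of its place (more than 15 mm up) (height (world z) of orange_top_centre above 0.081 m).
It also fails if it takes over 38 s, if anything falls off the work surface, if the arm or the gripper's body presses on something with over 40 N, if the wrist force passes 120 N, or if a joint passes its speed limit or range.

## Working session

There is one attempt and no reset: what is moved stays moved. The work goes in short steps, Python scripts to look and compute and a tool call to move; the robot and the scene stay as the last step left them, time stands still between calls to the robot, and variables do not carry over. Pictures are saved under pics/ and viewed, at most 10 in all, crops included, and the job is handed in when it is done.

Besides the shell and the picture viewer there is one more tool, called after ">>>" as a command line: name --pt "numbers of a row" for each row, then --argument value for the rest. drive_tool: Moves the arm, as the interface text tells. Its arguments: {"type":"object","properties":{"targets":{"type":"array","items":{"type":"array","items":{"type":"number"}}}},"required":["targets"]}

```bash
mkdir -p pics; python3 - <<'E'
from bench import arm
import cv2
for n in("top","side"):
    cv2.imwrite(f"pics/{n}0.png",cv2.resize(arm.get_image(n),(800,600),interpolation=cv2.INTER_CUBIC)); print(n,arm.camera_params(n))
s=arm.read_state();print(s["position"],s["ee_rot"],s["clock"],s["gripper_width"],s["contact_force"])
E
```

```text
top {'fov_y': 50.413316254641224, 'cx': 255.30757484988467, 'cy': 193.1554969495035, 'rvec': array([ 2.16241013, -2.1790179 ,  0.09547916]), 'tvec': array([ 45.92188832, 455.84656156, 908.80616398])}
side {'fov_y': 53.27077192768452, 'cx': 253.89883407763136, 'cy': 190.55140181407, 'rvec': array([ 2.1148999 , -0.46878722,  0.26681567]), 'tvec': array([-406.78421912,  208.23201092,  598.62390853])}
[139.79296137 608.6540947  230.35591054] [ 9.93625151e-01 -1.12730448e-01 -5.74275178e-05  9.49430178e-04] 0.1 85.31367038425368 [ 0.64673462 -0.14537266 -0.40560816]
```

View pics/top0.png

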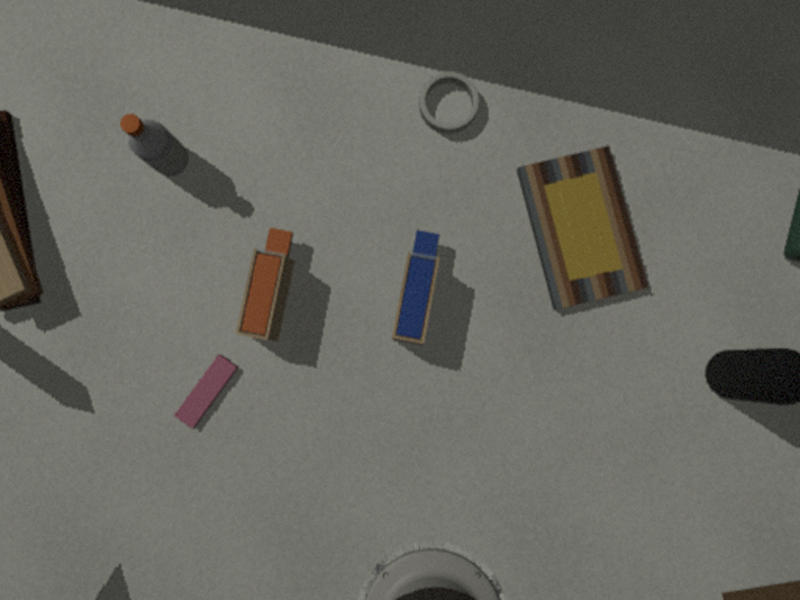

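View pics/side0.png

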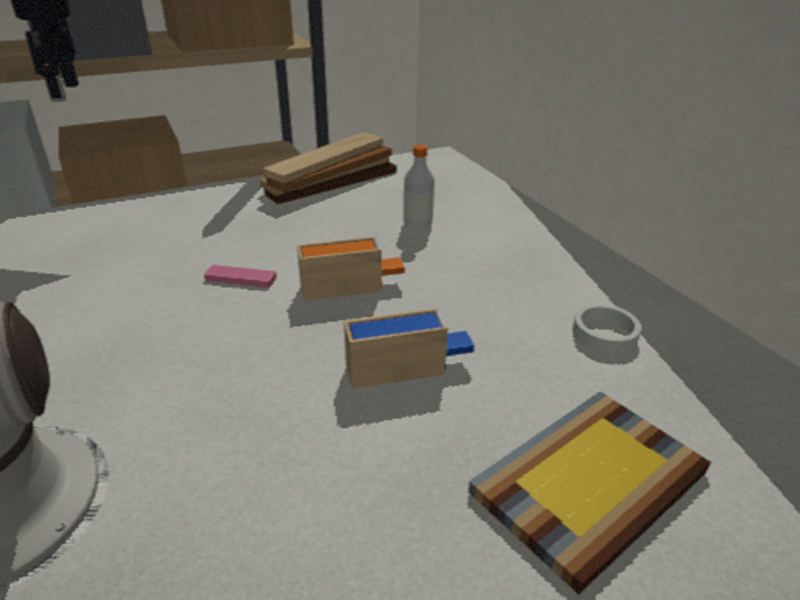

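Side view: orange stub at (393,267), blue at (460,343), patch at (592,476). Candidates in the top view (800x600): orange magazine stub (279,241), bottle's orange cap (132,125), pink look-alike (207,391), blue stub (425,243). By the description I choose (279,241), and check it in a crop.

```bash
python3 - <<'E'
import cv2,numpy as np
from bench import arm
a=arm.get_image("top")
c=np.hstack([cv2.resize(a[140:225,145:195],None,fx=7,fy=7,interpolation=cv2.INTER_CUBIC),cv2.resize(a[85:205,325:421],(440,550),interpolation=cv2.INTER_CUBIC)[:595]]) if 0 else None
o=cv2.resize(a[140:224,145:195],(350,588),interpolation=cv2.INTER_CUBIC)
p=cv2.resize(a[85:205,325:421],(440,550),interpolation=cv2.INTER_CUBIC); p=cv2.copyMakeBorder(p,0,38,0,0,cv2.BORDER_CONSTANT)
cv2.imwrite("pics/c1.png",np.hstack([o,p]))
E
```

```text
(no output)
```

View pics/c1.png

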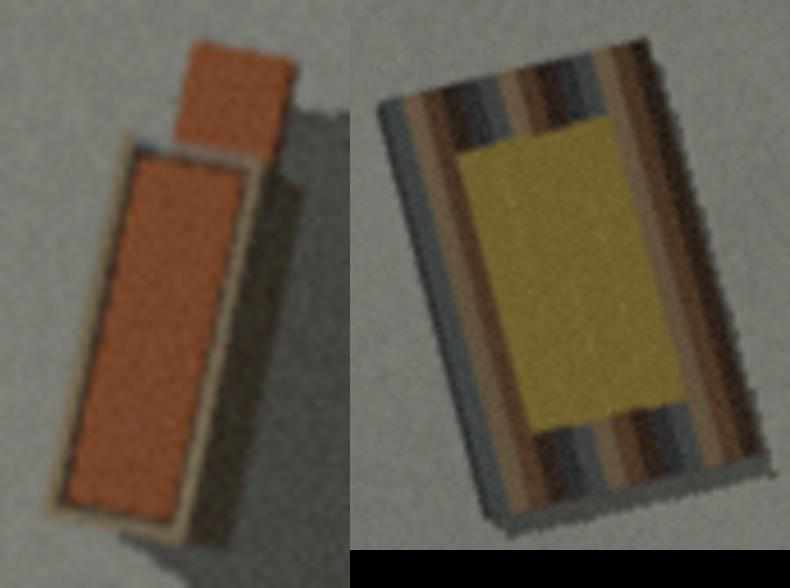

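The crop confirms it: the orange stub (corners (195,42), (296,60)) sticks out of the plywood magazine holding orange, and the patch corners are clear.

```bash
cat > h.py <<'E'
import numpy as np,cv2
from bench import arm
def ray(n,px,z):
    p=arm.camera_params(n);f=192/np.tan(np.radians(p["fov_y"]/2))
    R=cv2.Rodrigues(p["rvec"])[0];C=-R.T@p["tvec"]
    px=np.atleast_2d(px).astype(float)
    d=np.c_[(px[:,0]-p["cx"])/f,(px[:,1]-p["cy"])/f,np.ones(len(px))]@R
    return C+d*((z-C[2])/d[:,2])[:,None]
def crop(pts,s,x0,y0): return (np.array(pts,float)+.5)/s-.5+[x0,y0]
def rep(n,q): print(n,q[:,:2].round(1).tolist(),"c",q.mean(0)[:2].round(1),"sides",np.linalg.norm(q-np.roll(q,-1,0),axis=1).round(1),"ang",np.degrees(np.arctan2(*(q[0]+q[1]-q[2]-q[3])[[1,0]])).round(2))
E
python3 - <<'E'
from h import *
rep("stub",ray("top",crop([(195,42),(296,60),(272,160),(175,140)],7,145,140),36))
rep("rim",ray("top",crop([(125,135),(268,157),(185,542),(47,515)],7,145,140),74))
rep("topo",ray("top",crop([(138,152),(245,172),(172,520),(66,500)],7,145,140),72))
rep("patch",ray("top",crop([(108,152),(260,117),(337,402),(182,433)],440/96,325,85),18))
k=.64
rep("blue",ray("top",np.array([(418,232),(439,234),(435,254),(414,252)])*k,36))
# side-view cross-check
print("side stub ctr",ray("side",[(393*k,264*k)],36),"patch",ray("side",np.array([(602,418),(665,460),(585,536),(517,483)])*k,18).mean(0))
s=arm.read_state();from scipy.spatial.transform import Rotation as T
print(T.from_quat(s["ee_rot"]).as_matrix().round(3),s["position"])
E
```

```text
stub [[564.9, 229.9], [558.7, 197.0], [526.0, 204.5], [532.8, 236.0]] c [545.6 216.9] sides [33.5 33.6 32.2 32.7] ang -11.83
rim [[527.7, 243.3], [520.4, 198.8], [401.4, 223.1], [410.0, 265.6]] c [464.8 232.7] sides [ 45.1 121.5  43.3 119.8] ang -11.14
topo [[522.6, 239.6], [516.1, 206.3], [408.2, 227.6], [414.6, 260.3]] c [465.4 233.5] sides [ 34.  109.9  33.3 110. ] ang -11.02
patch [[630.9, -174.9], [648.4, -252.5], [501.9, -285.7], [486.9, -207.7]] c [ 567.1 -230.2] sides [ 79.6 150.2  79.4 147.7] ang 12.81
blue [[556.4, 13.9], [553.2, -16.5], [523.9, -10.3], [527.0, 20.0]] c [540.1   1.8] sides [30.6 29.9 30.5 29.9] ang -11.81
side stub ctr [[544.25870565 213.55839771  36.        ]] patch [ 566.7104637  -230.48848247   18.        ]
[[ 0.975 -0.224 -0.   ]
 [-0.224 -0.975 -0.002]
 [ 0.     0.002 -1.   ]] [139.79495577 608.70911908 230.48200557]
```

Sizes check out (34 mm stub width, 110 mm top spacer, 150x80 patch). The magazine axis is at -11.1°, grasp at about (546,217), the patch at (567,-230), 12.8°.

>>> drive_tool --pt "-1 484 291 60 -1.8" --pt "-1 484 291 60 -1.8" --pt "-1 484 291 60 -1.8" --pt "-1 484 291 60 -1.8" --pt "-1 484 291 60 -1.8" --pt "-1 484 291 60 -1.8" --pt "-1 484 291 60 -1.8" --pt "-1 484 291 60 -1.8" --pt "-1 484 291 60 -1.8" --pt "-1 484 291 60 -1.8" --pt "-1 484 291 60 -1.8" --pt "-1 484 291 60 -1.8"

```text
clock: 1.35
position: [548.4, 213.8, 170.1]
ee_rot: [0.995, -0.099, -0.001, 0.001]
contact_force: [0.0, 0.8, -0.6]
gripper_width: 85.4
grasp_force: 0.0
```

>>> drive_tool --pt "-1 0 0 45 0" --pt "-1 0 0 75 0" --pt "-1 0 0 75 0" --pt "-1 0 0 75 0"

```text
clock: 1.75
position: [546.8, 217.2, 96.6]
ee_rot: [0.995, -0.097, 0.0, 0.0]
contact_force: [0.7, 0.8, 0.5]
gripper_width: 85.5
grasp_force: 0.0
```

```bash
python3 - <<'E'
from h import *
a=arm.get_image("top");b=arm.get_image("side")
o=cv2.resize(a[110:225,130:220],(430,549),interpolation=cv2.INTER_CUBIC)
p=cv2.resize(b[110:200,180:270],(360,360),interpolation=cv2.INTER_CUBIC); p=cv2.copyMakeBorder(p,0,189,0,0,cv2.BORDER_CONSTANT)
cv2.imwrite("pics/c2.png",np.hstack([o,p]))
s=arm.read_state();print(s["position"],s["ee_rot"],s["contact_force"])
E
```

```text
[547.67782172 218.14110503  98.35862322] [ 0.99532933 -0.09651896  0.00159803 -0.00102597] [ 0.06628693 -0.30218292  0.34688023]
```

View pics/c2.png

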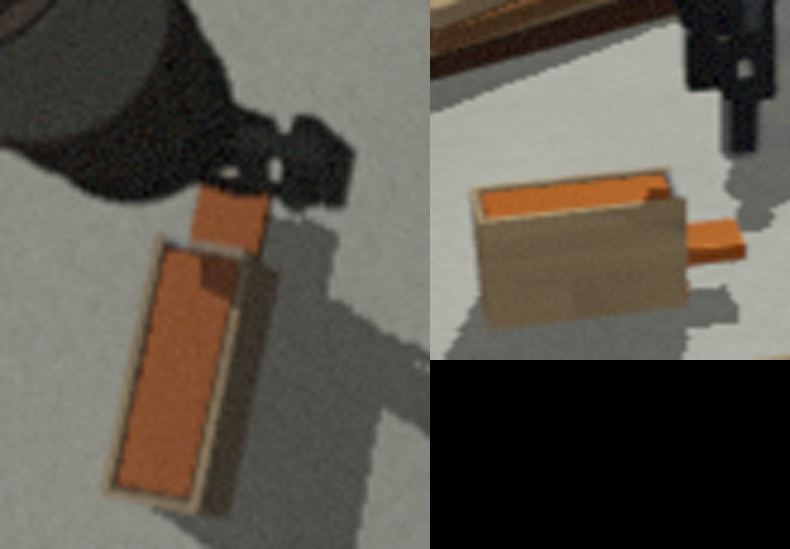

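The fingers stand over the stub as planned (side view: near finger at (740,150), stub tip below at (742,240)). Descend and close.

>>> drive_tool --pt "-1 -1 0 45 0" --pt "-1 -1 0 75 0" --pt "-1 -1 0 89 0" --pt "-1 -1 0 89 0" --pt "-1 -1 0 89 0" --pt "1 -1 0 89 0" --pt "1 -1 0 89 0" --pt "1 -1 0 89 0" --pt "1 -1 0 89 0" --pt "1 -1 0 89 0" --pt "1 -1 0 89 0" --pt "1 -1 0 89 0"

```text
clock: 3.05
position: [545.9, 217.6, 8.2]
ee_rot: [0.995, -0.097, 0.0, -0.0]
contact_force: [-2.3, 1.2, 6.0]
gripper_width: 33.3
grasp_force: 60.9
```

```bash
python3 - <<'E'
from h import *
b=arm.get_image("side")
cv2.imwrite("pics/c3.png",cv2.resize(b[110:200,180:270],(540,540),interpolation=cv2.INTER_CUBIC))
s=arm.read_state();print(s)
E
```

```text
{'clock': 3.1, 'joints': array([ 6.54875062e-01,  5.67679146e-01, -3.34743589e-01,  3.65942210e-04,
       -6.67220551e-01,  7.21609953e-01]), 'joint_vel': array([ 0.00072071, -0.00082649,  0.00132102,  0.00032184, -0.00092253,
        0.00061071]), 'joint_efforts': array([-3.52523960e-01, -3.85625160e+01,  1.17105299e+01,  2.55608708e+00,
        3.29236658e-01,  1.54933997e-02]), 'position': array([545.89362252, 217.63891469,   8.1909592 ]), 'ee_rot': array([ 9.95297855e-01, -9.68598754e-02,  4.98436420e-04, -3.11086168e-04]), 'contact_force': array([-1.87312354,  0.43471962,  5.16722724]), 'wrist_torque': array([0.09237201, 0.46514428, 0.00929765]), 'grasp_force': 60.88820815086365, 'gripper_width': 32.72529817904898}
```

View pics/c3.png

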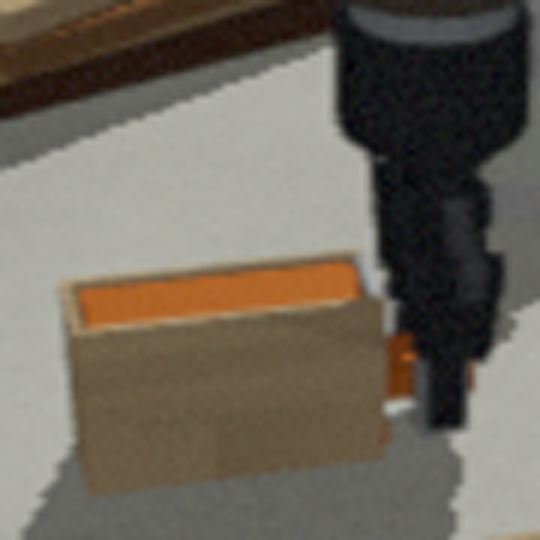

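Gripped at 33 mm width, 60 N; the side view shows the finger on the stub at (440,380), clear of the magazine. Now pull straight and level.

>>> drive_tool --pt "1 6 0 0 0" --pt "1 14 0 0 0" --pt "1 23 0 0 0" --pt "1 32 0 0 0" --pt "1 41 0 0 0" --pt "1 50 0 0 0" --pt "1 60 0 0 0" --pt "1 70 0 0 0" --pt "1 80 0 0 0" --pt "1 90 0 0 0" --pt "1 100 0 0 0" --pt "1 100 0 0 0"

```text
clock: 4.3
position: [645.2, 197.6, 7.0]
ee_rot: [0.995, -0.098, 0.001, -0.0]
contact_force: [0.2, 0.6, -0.3]
gripper_width: 32.8
grasp_force: 60.3
```

>>> drive_tool --pt "1 0 0 0 0" --pt "1 0 0 0 0" --pt "1 0 0 0 0"

```text
clock: 4.6
position: [643.2, 198.2, 7.4]
ee_rot: [0.995, -0.097, -0.0, 0.0]
contact_force: [0.7, 0.2, -0.3]
gripper_width: 33.4
grasp_force: 60.3
```

```bash
python3 - <<'E'
from h import *
a=arm.get_image("top");b=arm.get_image("side")
o=cv2.resize(a[85:225,130:240],(393,500),interpolation=cv2.INTER_CUBIC)
p=cv2.resize(b[110:210,180:280],(400,400),interpolation=cv2.INTER_CUBIC); p=cv2.copyMakeBorder(p,0,100,0,0,cv2.BORDER_CONSTANT)
cv2.imwrite("pics/c4.png",np.hstack([o,p]))
s=arm.read_state();print(s["position"],s["ee_rot"],s["contact_force"],s["gripper_width"])
E
```

```text
[643.31045251 198.19963466   7.42462028] [ 9.95300968e-01 -9.68296553e-02 -2.84152167e-05  1.82010437e-05] [ 0.1894617  -0.4869437   0.39823944] 32.99085122259816
```

View pics/c4.png

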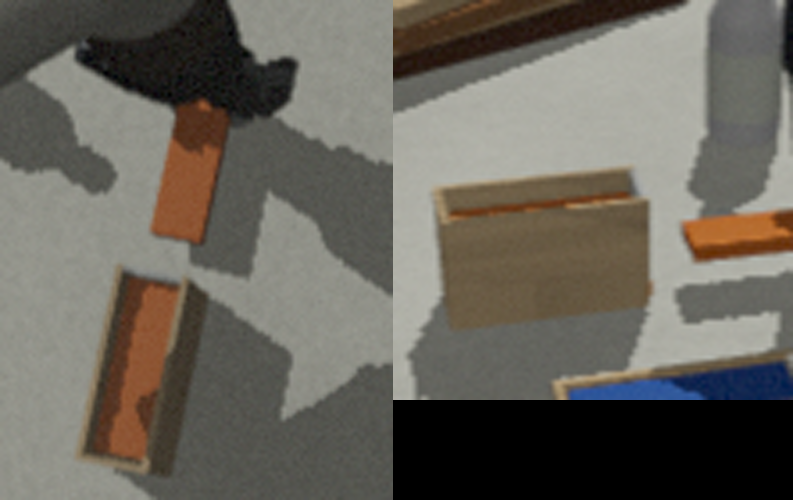

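The spacer is out (rear edge at (152,234)-(203,243) in the left crop) and the stack has dropped. Measure the spacer centre relative to the tool.

```bash
python3 - <<'E'
from h import *
q=ray("top",crop([(152,234),(203,243)],393/110,130,85),36);print(q.round(1),np.linalg.norm(q[0]-q[1]))
t=np.radians(-11.12);u=np.array([np.cos(t),np.sin(t)]);v=np.array([np.sin(t),-np.cos(t)])
p=np.array([643.3,198.2]);c=q.mean(0)[:2]+55*u;d=c-p;off=np.array([d@u,d@v]);print("centre",c,"off tool",off)
for tgt in [12.8]:
    T=np.radians(tgt);U=np.array([np.cos(T),np.sin(T)]);V=np.array([np.sin(T),-np.cos(T)])
    g=np.array([567,-230.3])-(off[0]*U+off[1]*V);dd=g-p
    print("TCP goal",g,"tx,ty",dd@u,dd@v,"roll",-(tgt+11.12))
E
```

```text
[[554.4 230.3  36. ]
 [548.3 197.9  36. ]] 33.05293601569341
centre [605.34097287 203.48945616] off tool [-38.2665099    2.13079969]
TCP goal [ 603.84348695 -219.74426428] tx,ty 41.89087475418028 417.707288756683 roll -23.92
```

Offset -38 mm along matches expectation. Lift, then carry over above the magazines.

>>> drive_tool --pt "1 0 0 -30 0" --pt "1 0 0 -70 0" --pt "1 0 0 -110 0" --pt "1 5 40 -120 -3" --pt "1 10 85 -120 -7" --pt "1 14 130 -120 -11" --pt "1 18 175 -120 -15" --pt "1 22 220 -120 -19" --pt "1 26 265 -120 -22" --pt "1 31 310 -120 -23.9" --pt "1 36 355 -120 -23.9" --pt "1 40 390 -120 -23.9"

```text
clock: 5.9
position: [606.8, -194.5, 127.6]
ee_rot: [0.994, 0.111, 0.0, 0.0]
contact_force: [0.6, -1.4, -0.0]
gripper_width: 32.9
grasp_force: 60.3
```

>>> drive_tool --pt "1 0 0 0 0" --pt "1 0 0 0 0" --pt "1 0 0 0 0"

```text
clock: 6.2
position: [607.6, -191.4, 127.4]
ee_rot: [0.994, 0.112, 0.0, -0.0]
contact_force: [0.6, 0.4, -0.5]
gripper_width: 33.3
grasp_force: 60.3
```

```bash
python3 - <<'E'
from h import *
from scipy.spatial.transform import Rotation as T
s=arm.read_state();R=T.from_quat(s["ee_rot"]).as_matrix();p=s["position"]
print(p,R.round(4),s["contact_force"],s["gripper_width"],"ang",np.degrees(np.arctan2(R[1,0],R[0,0])))
g=np.array([567,-230.3,p[2]])+38.3*R[:,0]-1*R[:,1]; print("goal",g,"shift",R.T@(g-p))
E
```

```text
[ 607.57282704 -191.41068498  127.382159  ] [[ 9.751e-01  2.218e-01  1.000e-04]
 [ 2.218e-01 -9.751e-01  2.000e-04]
 [ 1.000e-04 -2.000e-04 -1.000e+00]] [ 0.64401227  0.43285515 -0.50112952] 33.32670214403309 ang 12.817011396396222
goal [ 604.12386111 -220.82852057  127.38583101] shift [-9.88902374e+00  2.79197341e+01 -9.32757105e-03]
```

>>> drive_tool --pt "1 -10 28 10 0" --pt "1 -10 28 50 0" --pt "1 -10 28 85 0" --pt "1 -10 28 98 0" --pt "1 -10 28 107 0" --pt "1 -10 28 107 0" --pt "1 -10 28 107 0" --pt "1 -10 28 107 0"

```text
clock: 7.0
position: [605.2, -221.9, 22.1]
ee_rot: [0.994, 0.111, 0.002, 0.001]
contact_force: [-0.2, -0.4, -0.5]
gripper_width: 32.9
grasp_force: 60.2
```

>>> drive_tool --pt "1 0 0 1 0" --pt "1 0 0 2 0" --pt "1 0 0 2 0"

```text
clock: 7.3
position: [603.9, -221.9, 18.5]
ee_rot: [0.994, 0.111, 0.0, 0.0]
contact_force: [-0.4, 0.4, -0.7]
gripper_width: 33.3
grasp_force: 60.2
```

```bash
python3 - <<'E'
from h import *
b=arm.get_image("side")
cv2.imwrite("pics/c5.png",cv2.resize(b[190:384,290:470],(720,600),interpolation=cv2.INTER_CUBIC))
s=arm.read_state();print(s["position"],s["contact_force"])
E
```

```text
[ 603.92875857 -221.93580888   18.48879297] [ 0.11374006 -0.03306444 -0.22316286]
```

View pics/c5.png

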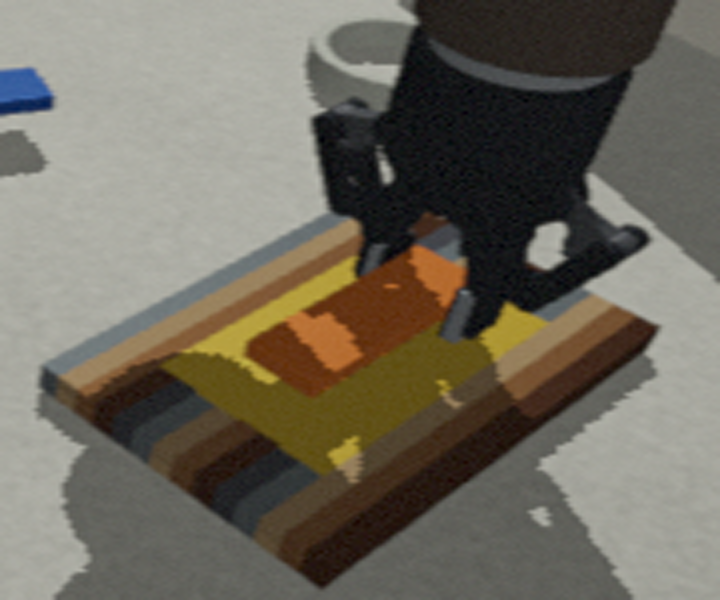

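The spacer floats over the patch (its outer end at (300,370)), with the finger tips still above the panel. Creep down to touch.

>>> drive_tool --pt "1 0 0 1 0" --pt "1 0 0 2 0" --pt "1 0 0 3 0" --pt "1 0 0 3 0" --pt "1 0 0 3 0"

```text
clock: 7.85
position: [604.1, -222.0, 17.5]
ee_rot: [0.994, 0.111, 0.0, 0.0]
contact_force: [-3.2, 2.6, 10.6]
gripper_width: 33.0
grasp_force: 65.8
```

Contact at TCP 17.5 mm: the spacer hangs about 15 mm above the patch; a short drop. Back off 2 mm and release.

>>> drive_tool --pt "1 0 0 -4 0" --pt "1 0 0 -4 0" --pt "-1 0 0 -4 0" --pt "-1 0 0 -4 0" --pt "-1 0 0 -4 0" --pt "-1 0 0 -4 0" --pt "-1 0 0 -4 0" --pt "-1 0 0 -4 0" --pt "-1 0 0 -30 0" --pt "-1 0 0 -75 0" --pt "-1 0 0 -120 0" --pt "-1 0 0 -150 0"

```text
clock: 9.05
position: [605.1, -222.2, 169.2]
ee_rot: [0.994, 0.111, 0.002, 0.001]
contact_force: [0.3, 0.2, -1.0]
gripper_width: 85.5
grasp_force: 0.0
```

>>> drive_tool --pt "-1 -40 0 -40 0" --pt "-1 -90 0 -50 0" --pt "-1 -140 0 -50 0" --pt "-1 -180 0 -50 0" --pt "-1 -180 0 -50 0" --pt "-1 -180 0 -50 0"

```text
clock: 9.65
position: [427.7, -262.0, 216.1]
ee_rot: [0.994, 0.111, 0.001, 0.0]
contact_force: [0.2, -0.0, -0.3]
gripper_width: 85.5
grasp_force: 0.0
```

```bash
python3 - <<'E'
from h import *
a=arm.get_image("top");b=arm.get_image("side")
p=cv2.resize(a[85:205,325:421],(440,550),interpolation=cv2.INTER_CUBIC)
q=cv2.resize(b[240:384,290:470],(350,280),interpolation=cv2.INTER_CUBIC); q=cv2.copyMakeBorder(q,0,270,0,0,cv2.BORDER_CONSTANT)
cv2.imwrite("pics/c6.png",np.hstack([p,q]))
s=arm.read_state();print(s["position"],s["clock"],s["contact_force"])
E
```

```text
[ 429.23364832 -261.7109098   215.59870925] 9.75 [-0.12035097  0.41198751  0.78999537]
```

View pics/c6.png

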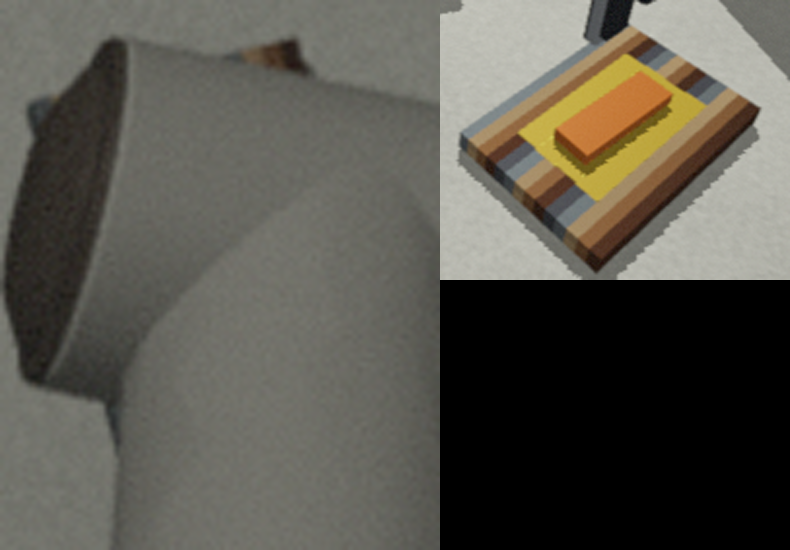

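The spacer lies flat on the patch in the side view (top face corners about (645,72), (672,95), (585,152), (556,130)). Check the centre numerically.

```bash
python3 - <<'E'
from h import *
q=ray("side",crop(np.array([(645,72),(672,95),(585,152),(556,130)])-[440,0],350/180,290,240),30);rep("sp",q)
t=np.radians(12.8);d=q.mean(0)[:2]-[567,-230.3];print("along",d@[np.cos(t),np.sin(t)],"across",d@[-np.sin(t),np.cos(t)])
E
```

```text
sp [[617.3, -206.8], [619.5, -236.8], [515.0, -252.4], [507.6, -225.5]] c [ 564.9 -230.4] sides [ 30.  105.7  27.9 111.3] ang 9.1
along -2.0924564770533136 across 0.3823312540303203
```

Within 3 mm of the centre and 4° of the patch angle, flat, robot clear. Hand in.

```bash
python3 -c "
from bench import arm
print(arm.job_done())"
```

```text
the job is handed in; nothing more can be done
None
```

I slid the bottom orange spacer out, the stack above dropped one place, and it now lies flat on the yellow patch, about 2 mm off centre and within about 4° of its length by the side camera; the blue spacers were not touched, and the job is handed in (no verdict was returned).

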